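# Run a fingertip along the row of flip-top lids to shut them

## Robot

A 6-joint arm with a two-finger parallel gripper is mounted at the origin on the work surface; the furniture and walls round the work are solid. World frame = base frame: x ahead of the robot, y to its left, z up, the work surface at z = 0. Lengths are in m, angles in rad, forces in N, time in s.
With the tool pointing down it reaches from about 0.25 to 0.725 m from the base axis. Payload 4 kg.
Tool frame: the origin (TCP) lies at the very end of the fingers, on their centre line; the grasp point (between the pads) lies 19 mm behind it; z points along the fingers, y is the line along which they close (so a half turn about z gives the same grasp; the last joint's range is limited). The gripper opens to 85 mm and grips with 20 to 120 N. Pads are 22 mm wide; open, the fingers measure 114 mm over their backs; the gripper's body (76 mm by 85 mm) begins 54 mm behind the grasp point. The pads swing forward as they close: fully open they stand 13 mm farther back than shut.
Start: joints at [1.313, 0.241, 0.005, 1.335, 0, 1.571], TCP at [0.127, 0.483, 0.231] pointing down, gripper open.
Joint ranges: [-2.72, 2.72], [-1.05, 1.87], [-1.09, 1.28], [-1.99, 2.15], [-1.42, 1.44], [-3.14, 3.14]. Speed limits (rad/s): [2.79, 2.79, 3.14, 3.14, 3.14, 3.14].

## Interface

Orientations are given as a unit quaternion [x, y, z, w].
In Python, from workcell import bot, vision, workorder gives the robot as it stands.
- The arm moves only by the shell command python3 -m creep 'ROWS' [OPENING]. ROWS is JSON, a list of rows, each a list of 2 entries, a list of its own where there are three numbers: the shift along the tool's x, y, z in mm, then the turn, a rotation vector about the tool's x, y, z in rad. In form: [[[dx, dy, dz], [wx, wy, wz]], ...]. A call has 1 to 12 rows; each row shifts and turns the commanded pose from where the row before left it, along the tool's axes as they then stand; what a row does not reach is not made up. A row lasts 1/8 s, in which the tool goes at most 62.5 mm and 10.7 degrees, less where a joint would pass 70% of its speed; a pose out of reach is approached as far as the arm can. A call is refused whole if a number of a shift passes 62.5 or a number of a turn 0.188, either way. A call with a gripper value outside its range is refused whole. OPENING is the finger opening in mm, from 0 to 85.4, set as the call begins (- or left out, the last holds). The fingers move at their own pace and stop on an object; the grip force is fixed at half the most. Time passes only in rows, so rows that do not move let the fingers close. It gives the time, the measured TCP pose, the force, the opening and the grip force at its end, in the units of the state.
- bot.get_obs(): the state, without advancing time (a new reading comes with each control period).
- vision.camera(name): name is "scene" or "side" or "wrist"; returns a dict with "image" (400x640x3 uint8, blue, green, red), "z_map" (400x640 float32, m along the optical axis (not along the pixel's ray), 0 where there is no reading), "K" (3x3 intrinsics, pixels), "k1" (the pictures are not rectified: a ray, as slopes to the right and down, at radius r is drawn at 1 + k1 r^2 times it, then the intrinsics apply), "rvec" (rotation vector, rad) and "tvec" (3), from world to camera coordinates, as OpenCV has them; the wrist camera has in their place "tool_from_camera" (4x4, takes a point from camera to tool coordinates, whose origin is the TCP and whose axes are the flange's). Camera axes: x right, y down, z forward; pixel columns grow to the right and rows downward; lengths in m; the calibration is good to about 2 mm. A picture is of the moment at which its call begins: read the wrist's pose just before it.
- workorder.job_done(): hands the job in; it is judged then, once.
Trained networks look in a picture, given as the dict that the camera call returned (one of the last four; its "shot" number tells which), for a name from the list of things; names that differ only in an ending like _2 or _b are one class to them, and where a whole thing is asked for, a point or a joint stands for the part that bears it (a point fixed in the world has none). Each returns a list of dicts, best first, with "score" (0 to 1); they miss things now and then, are a little off and sometimes report something else, mostly with a low value. They report only what shows in the picture. A call takes as long as a camera call.
- vision.spot_in(picture, query): "position" ([column, row] in pixels, amid what is visible of it).
- vision.place_of(picture, query): "position" ([column, row] in pixels: a listed point, or the origin of a listed thing).
The state is a dict: "clock": time; "joint_pos": joint angles; "joint_vel": joint speeds; "tau": joint torques, N m; "eef_pos": TCP position; "tool_rot": TCP orientation; "ft_force": force on the tool from outside, world axes, zero at the start; "ft_torque": the same for the moment, N m; "grip_width": finger opening in m; "grasp_force": force on a finger pad.
Only numpy, scipy, OpenCV 4.12 (cv2) and the standard library are available. Lean on these libraries where they do the work, as an engineer would, in place of code of your own. Each camera call takes 0.05 s, during which the arm holds its last target. There are 200 camera calls.

## Task

The six flip-top sample tubes in the dark metal cooling block stand open: run closed fingertips lightly along the row, so low over the tube tops that the lids fold over and are pressed shut flat, one after another. Begin at the end of the row to which the hinges lie (the lids' free ends point to the other end), so that none is bent back. Nothing is to be picked up: leave the block standing where it is and do not disturb the things around it.

Things in the scene. Friction and masses are not known exactly. Their poses are not given: they have to be found in the camera images.
- cooling_block: Loose dark metal block, 1.5 kg, rubber feet, 54 (x) by 200 (y) by 42 mm high; origin at the centre of its underside, z up. Six white flip-top tubes stand in a row along its y axis, centres at x = 0, y = +75, +45, +15, -15, -45, -75 mm; their 18 mm wide collars reach z = 50 mm. Each hinge is at z = 50 mm, 12 mm towards +y of its tube's centre, its line along x. Shut lids' tops lie at z = 53 mm.
- row_start (a point): Point over the hinge of lid 1 (+y end of the block), at the height of the tops of shut lids: block x = 0, y = +87, z = 53 mm. It does not move with the lid.
- row_end (a point): Point at the free end of lid 6 when shut (-y end of the block), at the height of the tops of shut lids: block x = 0, y = -88, z = 53 mm.
- lid_1 (a joint): Angle of lid 1 of 6, counted from the block's +y end: 0 is shut flat on its tube, growing as it opens, about 1.57 upright, stops at 2.2 (bent back). Lids are white discs 20 mm wide, 3 mm thick, reaching 25 mm from the hinge towards block -y, a thumb tab at the free end. Hinge friction (about 5 N mm) keeps a lid at the angle where it is left. All start open by 0.8 to 1.4.
- lid_2 (a joint): Angle of lid 2 of 6, counted from the block's +y end: 0 is shut flat on its tube, growing as it opens, about 1.57 upright, stops at 2.2 (bent back).
- lid_3 (a joint): Angle of lid 3 of 6, counted from the block's +y end: 0 is shut flat on its tube, growing as it opens, about 1.57 upright, stops at 2.2 (bent back).
- lid_4 (a joint): Angle of lid 4 of 6, counted from the block's +y end: 0 is shut flat on its tube, growing as it opens, about 1.57 upright, stops at 2.2 (bent back).
- lid_5 (a joint): Angle of lid 5 of 6, counted from the block's +y end: 0 is shut flat on its tube, growing as it opens, about 1.57 upright, stops at 2.2 (bent back).
- lid_6 (a joint): Angle of lid 6 of 6, counted from the block's +y end: 0 is shut flat on its tube, growing as it opens, about 1.57 upright, stops at 2.2 (bent back).
- lidded_jar_mid (a point): Loose bystander: white jar with a wide screw lid, 45 mm wide, 62 mm high, behind the block (its +x side). This point is its centre, half-way up.
- weighing_bottle_mid (a point): Loose bystander: small clear glass weighing bottle with a knobbed lid, 37 mm wide, 52 mm high, behind the block (its +x side). This point is its centre, half-way up.
- petri_dish_mid (a point): Loose bystander: clear glass petri dish, 62 mm wide, 13 mm high, in front of the block (its -x side). This point is its centre, half-way up.
- cuvette_box_mid (a point): Loose bystander: small clear box of cuvettes, 38 by 70 by 24 mm high, in front of the block (its -x side). This point is its centre, half-way up.

How it is judged:
At the end, for the whole second after the job is handed in: All six lids are shut to within 0.15 rad (tops level to about 3 mm); the block stands flat, at rest and within 20 mm of where it was; the four loose bystanders are within 15 mm of where they were (value of joint each of lid_1, lid_2, lid_3, lid_4, lid_5, lid_6 below 0.15 rad and distance of cooling_block from where it was at the start of the episode below 0.02 m and angle between cooling_block's own z axis and vertical below 0.05 rad and linear speed of cooling_block below 0.02 m/s and distance of each of lidded_jar_mid, weighing_bottle_mid, petri_dish_mid, cuvette_box_mid from where it was at the start of the episode below 0.015 m); the robot touches nothing.
It fails at once if a lid is shut (under 0.35 rad) while its neighbour nearer the row's start still stands open (over 0.6 rad) ((value of joint lid_2 below 0.35 rad and value of joint lid_1 above 0.6 rad) or (value of joint lid_3 below 0.35 rad and value of joint lid_2 above 0.6 rad) or (value of joint lid_4 below 0.35 rad and value of joint lid_3 above 0.6 rad) or (value of joint lid_5 below 0.35 rad and value of joint lid_4 above 0.6 rad) or (value of joint lid_6 below 0.35 rad and value of joint lid_5 above 0.6 rad)).
It fails at once if a lid is bent back beyond 1.8 rad (value of joint any of lid_1, lid_2, lid_3, lid_4, lid_5, lid_6 above 1.8 rad).
It fails at once if the block is shoved or lifted more than 20 mm, or tipped (distance of cooling_block from where it was at the start of the episode above 0.02 m or angle between cooling_block's own z axis and vertical above 0.12 rad).
It fails at once if the fingers bear on the block or its lids with more than 25 N (contact force between the arm and cooling_block above 25 N).
It fails at once if a bystander is moved more than 15 mm (distance of any of lidded_jar_mid, weighing_bottle_mid, petri_dish_mid, cuvette_box_mid from where it was at the start of the episode above 0.015 m).
It also fails if it takes over 40 s, if anything falls off the work surface, if the arm or the gripper's body presses on something with over 40 N, if the wrist force passes 120 N, or if a joint passes its speed limit or range.

## Working session

There is one attempt and no reset: what is moved stays moved. The work goes in short steps, Python scripts to look and compute and a shell command to move; the robot and the scene stay as the last step left them, time stands still between calls to the robot, and variables do not carry over. Pictures are saved under pics/ and viewed, at most 10 in all, crops included, and the job is handed in when it is done.

```bash
mkdir -p pics; cat > h.py <<'E'
import numpy as np, cv2
from scipy.spatial.transform import Rotation as R
from workcell import bot, vision, workorder
def cam(n):
    o=bot.get_obs(); p=vision.camera(n)
    if n=="wrist":
        T=np.eye(4);T[:3,:3]=R.from_quat(o["tool_rot"]).as_matrix();T[:3,3]=o["eef_pos"]
        p["W"]=T@np.array(p["tool_from_camera"])
    else:
        M=np.eye(4);M[:3,:3]=cv2.Rodrigues(np.array(p["rvec"],float))[0];M[:3,3]=np.ravel(p["tvec"])
        p["W"]=np.linalg.inv(M)
    return p
def ray(p,uv):
    K=np.array(p["K"]);d=(np.array(uv,float)-K[:2,2])/[K[0,0],K[1,1]]
    s=d.copy()
    for _ in range(20): s=d/(1+p["k1"]*(s@s))
    return p["W"][:3,:3]@np.array([*s,1.]),p["W"][:3,3]
def atz(p,uv,z):
    d,o=ray(p,uv);return o+d*(z-o[2])/d[2]
def atdepth(p,uv):
    d,o=ray(p,uv);return o+d*p["z_map"][int(round(uv[1])),int(round(uv[0]))]
E
python3 - <<'E'
from h import *
for n in("scene","side"):
    p=cam(n);cv2.imwrite(f"pics/{n}0.png",p["image"])
    print(n,"cam at",p["W"][:3,3].round(3))
    for q,z in(("cooling_block",0),("row_start",.053),("row_end",.053),("lidded_jar_mid",.031),("weighing_bottle_mid",.026),("petri_dish_mid",.0065),("cuvette_box_mid",.012)):
        for r in vision.place_of(p,q)[:2]: print(q,round(r["score"],2),np.round(r["position"]),atz(p,r["position"],z).round(4))
o=bot.get_obs();print(o)
E
```

```text
scene cam at [0.062 0.402 0.655]
cooling_block 0.59 [293. 232.] [0.5519 0.1108 0.    ]
row_start 0.64 [258. 238.] [0.5326 0.1913 0.053 ]
row_end 0.96 [321. 180.] [0.5946 0.0199 0.053 ]
lidded_jar_mid 0.78 [237. 211.] [0.6277 0.183  0.031 ]
weighing_bottle_mid 0.94 [276. 184.] [0.6565 0.0836 0.026 ]
petri_dish_mid 0.57 [302. 278.] [0.4517 0.1543 0.0065]
petri_dish_mid 0.27 [236. 211.] [0.6514 0.1777 0.0065]
cuvette_box_mid 0.83 [349. 224.] [0.5034 0.0185 0.012 ]
cuvette_box_mid 0.28 [323. 180.] [ 0.6308 -0.0096  0.012 ]
side cam at [1.156 0.071 0.667]
cooling_block 0.88 [325. 218.] [0.5636 0.1136 0.    ]
row_start 0.83 [362. 190.] [0.5384 0.1928 0.053 ]
row_end 0.57 [283. 211.] [0.5864 0.0271 0.053 ]
lidded_jar_mid 0.91 [366. 227.] [0.6212 0.1906 0.031 ]
weighing_bottle_mid 0.87 [309. 247.] [0.6582 0.075  0.026 ]
petri_dish_mid 0.6 [339. 179.] [0.4522 0.1521 0.0065]
cuvette_box_mid 0.92 [287. 195.] [0.5012 0.0339 0.012 ]
cuvette_box_mid 0.28 [326. 215.] [0.5657 0.1152 0.012 ]
{'clock': 0.8, 'joint_pos': array([1.31301937e+00, 2.40542787e-01, 4.99301877e-03, 1.33523315e+00,
       1.24884229e-05, 1.57077690e+00]), 'joint_vel': array([-0.00024699,  0.00017927, -0.00075406, -0.00077324, -0.001206  ,
       -0.00058882]), 'tau': array([-2.25321339e-03, -3.72154713e+01,  2.52676660e+01,  9.03427990e-04,
        3.44311118e-06,  3.72177851e-06]), 'eef_pos': array([0.12745784, 0.48346424, 0.2313324 ]), 'tool_rot': array([ 1.28522284e-01,  9.91706621e-01,  7.45091664e-06, -5.33068175e-06]), 'ft_force': array([ 1.40805797, -0.82593682, -0.03913021]), 'ft_torque': array([ 0.07650043,  0.03320487, -0.0385162 ]), 'grasp_force': 0.0, 'grip_width': 0.08510060114775006}
```

```bash
python3 - <<'E'
import cv2,numpy as np
a=cv2.imread("pics/scene0.png")[130:330,180:420];b=cv2.imread("pics/side0.png")[130:330,220:460]
cv2.imwrite("pics/both.png",np.hstack([cv2.resize(x,(400,333),interpolation=cv2.INTER_CUBIC) for x in(a,b)]))
E
```

```text
(no output)
```

View pics/both.png

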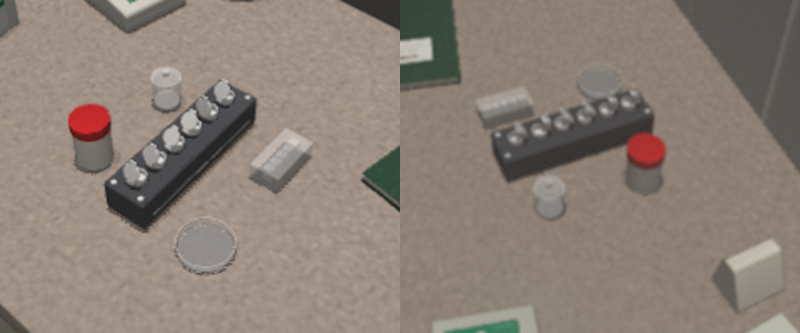

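The picture agrees with the networks: block diagonally in the middle, lids open, jar and bottle behind, petri dish and cuvette box in front.

```bash
python3 -m creep '[[[0,0,0],[0,0,-0.143]],[[0,0,0],[0,0,-0.143]],[[0,0,0],[0,0,-0.143]],[[0,0,0],[0,0,-0.143]]]' 0
python3 - <<'E'
from h import *
p=cam("wrist");print(np.round(p["tool_from_camera"],3),p["K"])
o=bot.get_obs();M=R.from_quat(o["tool_rot"]).as_matrix();print(M.round(3))
print("to block centre z=.2:",M.T@(np.array([.558,.110,.23])-o["eef_pos"])*1000)
E
```

```text
clock: 1.3
eef_pos: [0.1275, 0.4835, 0.2313]
tool_rot: [-0.159, 0.987, 0.0, 0.0]
ft_force: [-0.5, 0.6, 0.4]
grip_width: 0.0124
grasp_force: 0.0
[[ 0.    -0.951 -0.31   0.08 ]
 [ 1.    -0.     0.001  0.001]
 [-0.001 -0.31   0.951 -0.144]
 [ 0.     0.     0.     1.   ]] [[335.65868782   0.         322.04165069]
 [  0.         335.65868782 201.51453528]
 [  0.           0.           1.        ]]
[[-0.949 -0.316  0.   ]
 [-0.316  0.949 -0.   ]
 [ 0.    -0.    -1.   ]]
to block centre z=.2: [-290.3418595  -490.44225104    1.32148637]
```

```bash
python3 -m creep '[[[-27,-49,0],[0,0,0]],[[-27,-49,0],[0,0,0]],[[-27,-49,0],[0,0,0]],[[-27,-49,0],[0,0,0]],[[-27,-49,0],[0,0,0]],[[-27,-49,0],[0,0,0]],[[-27,-49,0],[0,0,0]],[[-27,-49,0],[0,0,0]],[[-27,-49,0],[0,0,0]],[[-27,-49,0],[0,0,0]],[[0,0,0],[0,0,0]],[[0,0,0],[0,0,0]]]' 0
python3 - <<'E'
from h import *
p=cam("wrist");cv2.imwrite("pics/w0.png",p["image"])
for q,z in(("cooling_block",0),("row_start",.053),("row_end",.053),("lidded_jar_mid",.031),("weighing_bottle_mid",.026),("petri_dish_mid",.0065),("cuvette_box_mid",.012)):
    for r in vision.place_of(p,q)[:1]: print(q,round(r["score"],2),np.round(r["position"]),atz(p,r["position"],z).round(4))
# block top plane pixels via depth
h,w=p["z_map"].shape
uu,vv=np.meshgrid(np.arange(w),np.arange(h))
K=np.array(p["K"]);pts=cv2.undistortPoints(np.stack([uu,vv],-1).reshape(-1,1,2).astype(np.float32),K,np.array([p["k1"],0,0,0,0.])).reshape(h,w,2)
z=p["z_map"];P=np.dstack([pts[...,0]*z,pts[...,1]*z,z])@p["W"][:3,:3].T+p["W"][:3,3]
dark=p["image"].max(2)<90
m=dark&(z>0)&(P[...,2]>.03)&(P[...,2]<.055)&(np.hypot(P[...,0]-.558,P[...,1]-.11)<.16)
Q=P[m];print(m.sum(),"top z",np.percentile(Q[:,2],[10,50,90]))
r=cv2.minAreaRect((Q[np.abs(Q[:,2]-.042)<.006][:,:2]*1000).astype(np.float32));print(r)
t=(z>0)&(P[...,2]<.02)&(np.abs(P[...,0]-.5)<.3);print("table z",np.median(P[t][:,2]))
E
```

```text
clock: 2.85
eef_pos: [0.5352, 0.1009, 0.2309]
tool_rot: [-0.156, 0.988, 0.0, -0.001]
ft_force: [-0.4, 0.8, 0.8]
grip_width: 0.0001
grasp_force: 0.0
cooling_block 0.91 [322. 188.] [0.5587 0.1102 0.    ]
row_start 0.73 [407. 205.] [0.5351 0.1926 0.053 ]
row_end 0.68 [236. 210.] [0.5937 0.0294 0.053 ]
lidded_jar_mid 0.71 [368. 270.] [0.6284 0.1886 0.031 ]
weighing_bottle_mid 0.63 [269. 266.] [0.6608 0.0781 0.026 ]
petri_dish_mid 0.67 [391. 111.] [0.4533 0.153  0.0065]
cuvette_box_mid 0.65 [267. 268.] [0.673  0.0762 0.012 ]
7188 top z [0.04142247 0.04329694 0.04439506]
((587.4212646484375, 119.63752746582031), (109.22618103027344, 197.1239013671875), 19.612504959106445)
table z 0.0012159656316759748
```

View pics/w0.png

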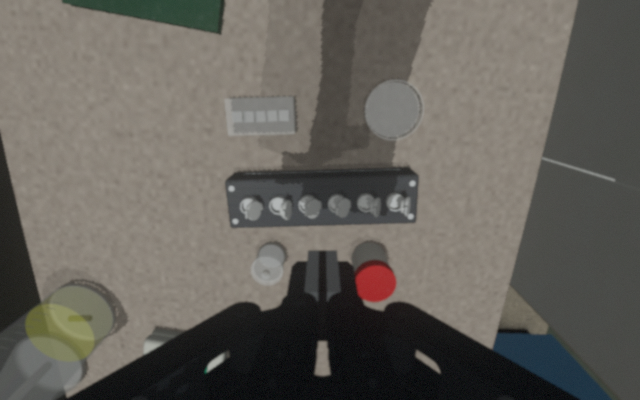

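The wrist view shows the block top at roughly (228–418, 172–227), lids in a row at v≈206, the jar and bottle below it (+x), and clear room along the row.

```bash
python3 - <<'E'
from h import *
p=cam("wrist")
h,w=p["z_map"].shape
uu,vv=np.meshgrid(np.arange(w),np.arange(h))
K=np.array(p["K"]);pts=cv2.undistortPoints(np.stack([uu,vv],-1).reshape(-1,1,2).astype(np.float32),K,np.array([p["k1"],0,0,0,0.])).reshape(h,w,2)
z=p["z_map"];P=np.dstack([pts[...,0]*z,pts[...,1]*z,z])@p["W"][:3,:3].T+p["W"][:3,3]
m=(z>0)&(P[...,2]>.036)&(P[...,2]<.05)&(vv<232)&(vv>165)&(uu>215)&(uu<430)
r=cv2.minAreaRect((P[m][:,:2]*1000).astype(np.float32));print("rect",r)
for uv in((232,188),(413,184),(235,221),(410,216)): print(uv,atz(p,uv,.042).round(4))
c=np.array(r[0])/1000; a=np.deg2rad(r[2]) 
by=np.array([-np.sin(a),np.cos(a)]);bx=np.array([np.cos(a),np.sin(a)])
print("c",c,"by",by,"start",c+by*.087,"end",c-by*.088,"yaw",r[2])
lid=(P[...,2]>.055)&(P[...,2]<.085)&(z>0)&(vv<225)&(vv>165)&(uu>220)&(uu<425)
D=P[lid];D2=np.c_[(D[:,:2]-c)@bx,(D[:,:2]-c)@by]*1000
for y in(75,45,15,-15,-45,-75):
    s=np.abs(D2[:,1]-y)<15; print(y,s.sum(),"x med",np.median(D2[s,0]).round(1),"y rng",np.percentile(D2[s,1],[5,95]).round(1),"zmax",D[s,2].max().round(3))
o=bot.get_obs();M=R.from_quat(o["tool_rot"]).as_matrix();print(M.round(4))
tgt=c+by*.125
print("to start (y+125, z .115):",M.T@(np.array([*tgt,.115])-o["eef_pos"])*1000)
E
```

```text
rect ((561.9546508789062, 110.32260131835938), (54.71152114868164, 199.84222412109375), 19.716115951538086)
(232, 188) [0.5771 0.0184 0.042 ]
(413, 184) [0.5151 0.1948 0.042 ]
(235, 221) [0.6119 0.0299 0.042 ]
(410, 216) [0.5486 0.2055 0.042 ]
c [0.56195465 0.1103226 ] by [-0.33736006  0.94137569] start [0.53260433 0.19222229] end [0.59164234 0.02748154] yaw 19.716115951538086
75 148 x med -2.1 y rng [76.9 86.2] zmax 0.076
45 144 x med -1.8 y rng [47.9 56.7] zmax 0.077
15 227 x med -1.3 y rng [14.4 27. ] zmax 0.074
-15 242 x med -1.2 y rng [-15.4  -3.1] zmax 0.074
-45 187 x med -1.8 y rng [-39.6 -31. ] zmax 0.077
-75 254 x med -1.2 y rng [-72.5 -62.2] zmax 0.075
[[-9.508e-01 -3.100e-01  3.000e-04]
 [-3.100e-01  9.508e-01  1.000e-04]
 [-3.000e-04 -1.000e-04 -1.000e+00]]
to start (y+125, z .115): [-24.30537484 125.16009229 116.55083904]
```

```bash
cat > g.py <<'E'
from h import *
c=np.array([.5615,.1105]);a=np.deg2rad(19.7);by=np.array([-np.sin(a),np.cos(a)]);bx=np.array([np.cos(a),np.sin(a)])
def to(x,y,z):
    o=bot.get_obs();M=R.from_quat(o["tool_rot"]).as_matrix();e=o["eef_pos"]
    print("now block xyz",((e[:2]-c)@bx*1000).round(2),((e[:2]-c)@by*1000).round(2),(e[2]*1000).round(2),"yaw err deg",np.rad2deg(np.arctan2(M[1,1],M[0,1])-np.arctan2(by[1],by[0])).round(2),"tilt",M[:,2].round(4),"F",o["ft_force"].round(2))
    t=c+bx*x/1000+by*y/1000
    print("need",(M.T@(np.array([*t,z/1000])-e)*1000).round(2))
E
python3 -m creep '[[[-6,31,0],[0,0,-0.029]],[[-6,31,0],[0,0,0]],[[-6,31,10],[0,0,0]],[[-6,31,30],[0,0,0]],[[0,0,40],[0,0,0]],[[0,0,36],[0,0,0]],[[0,0,0],[0,0,0]],[[0,0,0],[0,0,0]]]' 0
python3 -c "
from g import *
to(0,125,54)"
```

```text
clock: 4.3
eef_pos: [0.5183, 0.2262, 0.1167]
tool_rot: [-0.171, 0.985, 0.0, 0.001]
ft_force: [1.6, 0.3, 0.1]
grip_width: 0.0001
grasp_force: 0.0
now block xyz -1.65 123.53 116.7 yaw err deg -0.04 tilt [ 1.7e-03  8.0e-04 -1.0e+00] F [1.61 0.25 0.1 ]
need [-1.53  1.46 62.71]
```

```bash
python3 -m creep '[[[-1,1,20],[0,0,0]],[[0,0,20],[0,0,0]],[[0,0,14],[0,0,0]],[[0,0,7],[0,0,0]],[[0,0,0],[0,0,0]],[[0,0,0],[0,0,0]]]'
python3 -c "
from g import *
to(0,80,54)"
```

```text
clock: 5.05
eef_pos: [0.5187, 0.2274, 0.0551]
tool_rot: [-0.171, 0.985, 0.0, 0.001]
ft_force: [0.6, 0.1, 0.4]
grip_width: -0.0001
grasp_force: 0.0
now block xyz -0.88 124.47 55.13 yaw err deg -0.04 tilt [ 1.4e-03  6.0e-04 -1.0e+00] F [0.62 0.11 0.45]
need [ -0.9  -44.47   1.13]
```

```bash
python3 -m creep '[[[0,-8,1],[0,0,0]],[[0,-6,0],[0,0,0]],[[0,-6,0],[0,0,0]],[[0,-6,0],[0,0,0]],[[0,-6,0],[0,0,0]],[[0,-6,0],[0,0,0]],[[0,-6,0],[0,0,0]],[[0,-6,0],[0,0,0]],[[0,-6,0],[0,0,0]],[[0,0,0],[0,0,0]]]'
python3 - <<'E'
from g import *
to(0,20,54)
p=cam("wrist");q=cam("side")
s=cv2.resize(q["image"][170:260,265:400],None,fx=3.5,fy=3.5,interpolation=cv2.INTER_CUBIC)
w=cv2.resize(p["image"][100:350,150:450],(300,250))
out=np.zeros((320,790,3),np.uint8);out[:s.shape[0],:s.shape[1]]=s;out[:250,480:780]=w;cv2.imwrite("pics/a.png",out)
E
```

```text
clock: 6.3
eef_pos: [0.5371, 0.1738, 0.0532]
tool_rot: [-0.17, 0.985, -0.0, -0.0]
ft_force: [-0.2, 0.5, -0.4]
grip_width: 0.0001
grasp_force: 0.0
now block xyz -1.65 67.85 53.24 yaw err deg -0.08 tilt [-1.e-04 -2.e-04 -1.e+00] F [-0.22  0.54 -0.39]
need [ -1.72 -47.84  -0.75]
```

View pics/a.png

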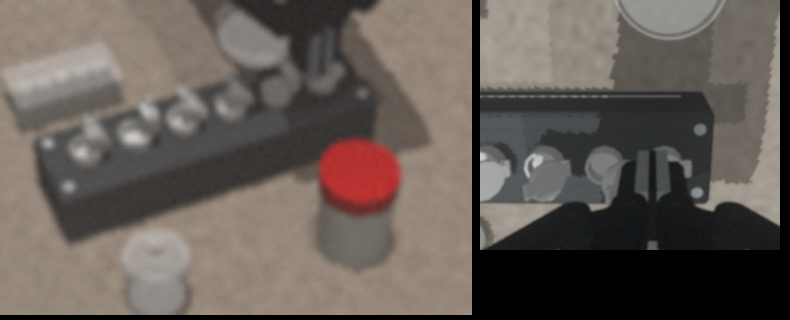

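Fingers lie over lid 1 at (320,80) with the force near zero and the other five lids still standing, so I carry on.

```bash
python3 -m creep '[[[-1,-6,-0.5],[0,0,0]],[[0,-6,0],[0,0,0]],[[0,-6,0],[0,0,0]],[[0,-6,0],[0,0,0]],[[0,-6,0],[0,0,0]],[[0,-6,0],[0,0,0]],[[0,-6,0],[0,0,0]],[[0,-6,0],[0,0,0]]]'
python3 -c "
from g import *
to(0,-115,53.8)"
```

```text
clock: 7.4
eef_pos: [0.5542, 0.1291, 0.0538]
tool_rot: [-0.171, 0.985, -0.0, 0.0]
ft_force: [-0.4, 0.1, -0.1]
grip_width: 0.0
grasp_force: 0.1
now block xyz -0.62 19.98 53.81 yaw err deg -0.03 tilt [ 1.e-04 -3.e-04 -1.e+00] F [-0.44  0.14 -0.07]
need [-7.0000e-01 -1.3498e+02  5.0000e-02]
```

```bash
python3 -m creep '[[[0,-6,0],[0,0,0]],[[0,-6,0],[0,0,0]],[[0,-6,0],[0,0,0]],[[0,-6,0],[0,0,0]],[[0,-6,0],[0,0,0]],[[0,-6,0],[0,0,0]],[[0,-6,0],[0,0,0]],[[0,-6,0],[0,0,0]],[[0,-6,0],[0,0,0]],[[0,-6,0],[0,0,0]]]'
python3 -c "
from g import *
to(0,-115,53.8)"
```

```text
clock: 8.65
eef_pos: [0.5744, 0.0726, 0.0539]
tool_rot: [-0.171, 0.985, -0.0, 0.0]
ft_force: [0.3, 0.2, 1.0]
grip_width: -0.0
grasp_force: 0.1
now block xyz -0.6 -40.09 53.86 yaw err deg -0.04 tilt [ 3.e-04 -4.e-04 -1.e+00] F [0.27 0.17 0.98]
need [ -0.65 -74.91   0.09]
```

```bash
python3 -m creep '[[[0,-6,0],[0,0,0]],[[0,-6,0],[0,0,0]],[[0,-6,0],[0,0,0]],[[0,-6,0],[0,0,0]],[[0,-6,0],[0,0,0]],[[0,-6,0],[0,0,0]],[[0,-6,0],[0,0,0]],[[0,-7,0],[0,0,0]],[[0,-7,0],[0,0,0]],[[0,-8,0],[0,0,0]],[[0,-9,0],[0,0,0]],[[0,0,0],[0,0,0]]]'
python3 -m creep '[[[0,0,-20],[0,0,0]],[[0,0,-40],[0,0,0]],[[0,0,-50],[0,0,0]],[[20,40,-30],[0,0,0]],[[15,40,0],[0,0,0]],[[0,0,0],[0,0,0]],[[0,0,0],[0,0,0]]]'
python3 - <<'E'
from g import *
to(0,0,200)
p=cam("wrist");q=cam("side")
for n,z in(("cooling_block",0),("lidded_jar_mid",.031),("weighing_bottle_mid",.026)):
    for r in vision.place_of(q,n)[:1]: print(n,atz(q,r["position"],z).round(4))
h,w=p["z_map"].shape
uu,vv=np.meshgrid(np.arange(w),np.arange(h))
K=np.array(p["K"]);pts=cv2.undistortPoints(np.stack([uu,vv],-1).reshape(-1,1,2).astype(np.float32),K,np.array([p["k1"],0,0,0,0.])).reshape(h,w,2)
z=p["z_map"];P=np.dstack([pts[...,0]*z,pts[...,1]*z,z])@p["W"][:3,:3].T+p["W"][:3,3]
X=(P[...,:2]-c)@bx*1000;Y=(P[...,:2]-c)@by*1000;Z=P[...,2]*1000
v=(z>0)&(Z<100)
m=v&(np.abs(X)<35)&(np.abs(Y)<110)&(Z>36)&(Z<48);print("rect blockframe",cv2.minAreaRect(np.c_[X[m],Y[m]].astype(np.float32)),np.median(Z[m]))
for y in(75,45,15,-15,-45,-75):
    print(y,[(np.percentile(Z[s],[50,97]).round(1).tolist(),int(s.sum())) for s in(v&(np.abs(X+1)<7)&(np.abs(Y-y-d)<3) for d in(9,3,-3,-9))])
s=cv2.resize(q["image"][170:260,265:400],None,fx=3.5,fy=3.5,interpolation=cv2.INTER_CUBIC)
w=p["image"][120:350:,170:480]
out=np.zeros((320,790,3),np.uint8);out[:s.shape[0],:s.shape[1]]=s;out[:230,480:790]=w;cv2.imwrite("pics/b.png",out)
E
```

```text
clock: 10.15
eef_pos: [0.5991, 0.0035, 0.0538]
tool_rot: [-0.17, 0.985, -0.0, 0.0]
ft_force: [0.3, 0.8, 0.0]
grip_width: -0.0001
grasp_force: 0.0
clock: 11.02
eef_pos: [0.539, 0.0679, 0.1938]
tool_rot: [-0.171, 0.985, -0.0, 0.0]
ft_force: [0.0, -0.8, -1.1]
grip_width: 0.0001
grasp_force: 0.0
now block xyz -35.49 -32.49 193.85 yaw err deg -0.0 tilt [ 4.e-04 -2.e-04 -1.e+00] F [ 0.04 -0.76 -1.08]
need [-35.49  32.49  -6.15]
lidded_jar_mid [0.5676 0.0247 0.031 ]
weighing_bottle_mid [0.5138 0.0265 0.026 ]
rect blockframe ((-0.2596702575683594, -0.21411895751953125), (199.2916717529297, 53.83203887939453), 89.93353271484375) 43.37114444534712
75 [([53.7, 55.4], 86), ([54.5, 55.6], 99), ([54.7, 55.9], 109), ([53.2, 55.4], 144)]
45 [([53.4, 55.6], 93), ([54.6, 55.9], 104), ([55.0, 56.3], 107), ([53.8, 56.2], 135)]
15 [([53.0, 55.5], 100), ([54.8, 55.9], 105), ([54.8, 56.4], 114), ([53.9, 56.2], 129)]
-15 [([53.6, 55.6], 111), ([54.4, 56.0], 98), ([54.8, 55.9], 113), ([54.0, 55.8], 117)]
-45 [([53.6, 55.7], 117), ([54.8, 55.9], 95), ([54.8, 56.1], 106), ([54.3, 56.1], 112)]
-75 [([53.6, 55.8], 118), ([54.6, 55.7], 98), ([54.7, 56.1], 107), ([54.5, 56.2], 107)]
```

View pics/b.png

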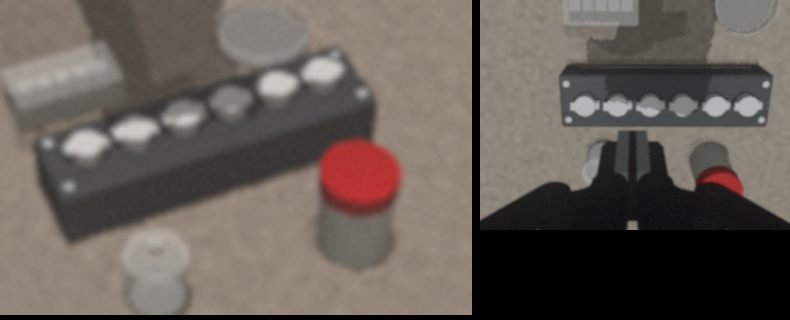

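All six lids lie flat in both views, at about 53.4 mm once the camera's bias is removed. The block is in place, and the jar, bottle and box sit at the same pixels as before.

```bash
python3 -c "
from workcell import workorder
print(workorder.job_done())"
```

```text
the job is handed in; nothing more can be done
None
```

I swept the six lids shut in order from the hinge end in one pass and handed the job in; my last check showed all of them flat, the block unmoved and the bystanders where they were, but the hand-in call returned no verdict.

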